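# Take the dial padlock off the locked-out bench supply and show it open

### The arm

A 6-joint arm with a two-finger parallel gripper is mounted at the origin on a cart in front of the work surface, level with it; the furniture and walls round the work are solid. World frame = base frame: x ahead of the robot, y to its left, z up, the work surface at z = 0. Lengths are in mm, angles in rad, forces in N, time in s.
With the tool pointing down it reaches from about 400 to 925 mm from the base axis. Payload 12.5 kg.
Tool frame: the origin (TCP) lies at the very end of the fingers, on their centre line; the grasp point (between the pads) lies 19 mm behind it; z points along the fingers, y is the line along which they close (so a half turn about z gives the same grasp; the last joint's range is limited). The gripper opens to 95 mm and grips with 3 to 60 N. Pads are 20 mm wide; open, the fingers measure 119 mm over their backs; the gripper's body (75 mm by 180 mm) begins 59 mm behind the grasp point.
Start: joints at [-1.442, 0.491, 1.559, -0, 1.092, -0.106], TCP at [145.427, -607.863, 214.661] pointing down, gripper open.
Joint ranges: [-3.1, 3.1], [-0.84, 2.19], [0.05, 2.79], [-1.13, 4.28], [0.06, 2.93], [-2.69, 2.69]. Speed limits (rad/s): [2.22, 2.22, 2.79, 3.14, 3.14, 3.14].

### API

Orientations are given as [roll, pitch, yaw] about the fixed x, y, z axes, in that order (R = Rz(yaw) Ry(pitch) Rx(roll)).
In Python, from cell import * gives the robot as it stands.
- The arm moves only by the tool jog_arm, never from a script. Its argument "targets" is a list of rows, each an object with "turn": the turn, a rotation vector about the world's x, y, z in degrees, a list of three; "slide": the shift along the world's x, y, z in mm, a list of three; "claw": the opening in per cent of the stroke, from 0 (shut) to 100 (fully open). In form: [{"turn": [wx, wy, wz], "slide": [x, y, z], "claw": claw}, ...]. A call has 1 to 5 rows; each row shifts and turns the commanded pose from where the row before left it; what a row does not reach is not made up. A row lasts 1/8 s, in which the tool goes at most 62.5 mm and 10.7 degrees, less where a joint would pass 70% of its speed; a pose out of reach is approached as far as the arm can. A call with a gripper value outside its range is refused whole. The fingers move at their own pace and stop on an object; the grip force is fixed at half the most. Time passes only in rows, so rows that do not move let the fingers close. It gives the time, the measured TCP pose, the force, the opening and the grip force at its end, in the units of the state.
- state(): the state, without advancing time (a new reading comes with each control period).
- read_camera(name): name is "side" or "top"; returns a dict with "frame" (384x512x3 uint8, blue, green, red), "mtx" (3x3 intrinsics, pixels), "k1" (the pictures are not rectified: a ray, as slopes to the right and down, at radius r is drawn at 1 + k1 r^2 times it, then the intrinsics apply), "R" (3x3) and "t" (3): a world point X has camera coordinates R X + t. Camera axes: x right, y down, z forward; pixel columns grow to the right and rows downward; lengths in mm; the calibration is good to about 2 mm. A picture is of the moment at which its call begins. There is no depth.
- job_done(): hands the job in; it is judged then, once.
Trained networks look in the newest picture that a camera, given by its name, has taken for a name from the list of things; names that differ only in an ending like _2 or _b are one class to them, and where a whole thing is asked for, a point or a joint stands for the part that bears it (a point fixed in the world has none). Each returns a list of dicts, best first, with "conf" (0 to 1); they miss things now and then, are a little off and sometimes report something else, mostly with a low value. They report only what shows in the picture. A call takes as long as a camera call.
- look_for(query, camera): "xy" ([column, row] in pixels, amid what is visible of it).
The state is a dict: "t": time; "joints": joint angles; "qvel": joint speeds; "tau": joint torques, N m; "eef_pos": TCP position; "tcp_rot": TCP orientation; "ft_force": force on the tool from outside, world axes, zero at the start; "moment": the same for the moment, N m; "opening": opening from 0.0 (shut) to 1.0 (fully open); "grip_force": force on a finger pad.
Only numpy, scipy, OpenCV 4.12 (cv2) and the standard library are available. Lean on these libraries where they do the work, as an engineer would, in place of code of your own. Each camera call takes 0.05 s, during which the arm holds its last target. There are 200 camera calls.

### The job

The bench supply is locked out by a dial padlock that lies on its cover with one shackle leg through the steel eye. Open the lock: turn its dial counter-clockwise until the white pointer stands at the red zero mark (stop there, do not turn past it), then clockwise by three clicks, which is a quarter turn, and pull the shackle straight out of the lock's body as far as it goes. Take the lock off the eye and finish while holding it up in the gripper, still and with the shackle still fully out, at least 10 cm above the supply, so that everyone sees the lock is off; leave the tools and parts round about where they lie.

Things in the scene. Friction and masses are not known exactly. Their poses are not given: they have to be found in the camera images.
- lock: loose dial padlock, brushed steel, 0.45 kg, lying on its back on the supply. Origin on its underside below the dial's centre; z up through the dial, x towards the shackle (away from the robot, within 20 degrees). Body 24 mm thick, 66 mm wide (y), from x = -33 (round end) to +33 mm (flat end). When the shackle is pulled the steel eye holds the body back
- lock_zero (a point): middle of the red wedge, the zero mark, on the lock's black face, 27 mm from the dial's axis towards the lock's +x. 11 white marks follow it round the dial, 30 degrees (one click) apart. The lock opens only after the dial came counter-clockwise onto zero (within 10 degrees) and then went clockwise three clicks, to the mark at the lock's -y
- lock_grip (a point): point on the dial's axis at grip height, 36 mm above the lock's underside. The dial is a black ribbed round knob, 34 mm across, from 27 to 44 mm above the lock's underside, over a flat skirt 45 mm across; grip it at any yaw. Nothing else on lock, eye or supply stands higher than 24 mm above the lock's underside. The lock can also be lifted by the dial
- lock_pointer (a point): outer end of the white pointer line on the dial's skirt, 21 mm from the dial's axis; the line also runs over the knob's top from its centre to the pointing side. It points along the lock's +x at zero and along its -y three clicks clockwise of zero
- lock_dial (a joint): dial angle, rad: 0 at zero, growing clockwise seen from above; a click is 0.524, three end at 1.571. Starts between 0.8 and 2.4. Endless; rests in clicks (0.09 N m to leave one); blocked while the shackle is out. A hidden wheel follows it counter-clockwise and stays put on the way back (up to 165 degrees). After overrunning zero: 3/4 turn clockwise past zero, then back onto zero
- lock_shackle (a joint): how far the shackle is out, m: 0 locked, 0.018 fully out, at a stop. It slides along the lock's +x, stays where it is left (friction about 2 N, a little more over the catch), and moves no more than about 2 mm while the dial is not set
- lock_bow (a point): middle of the shackle's cross bar on the wire's centre line, 12 mm above the lock's underside; locked, 72 mm from the dial's axis along the lock's +x. Round wire 9 mm thick, legs at y = +22 and -22 mm, corner radius 15 mm. The bar can be pinched along the lock's x, one finger inside the bow: 29 mm are free between bar and eye, the flat top lies 7 mm below the wire
- supply: fixed grey bench supply, 150 (x) x 180 (y) x 60 mm high, origin under its middle, flat top; the dial's axis is 36 mm in front of its middle. Eye: steel plate 4 mm thick, 24 mm high, across x, 1 mm past the flat end of the lock, y = -34 to +12 mm, with a 14 mm hole round the shackle's -y leg. That leg sits 8 mm deep in the body; fully out it clears body and eye and the lock lifts straight up
- transformer: a small transformer with grey core and yellow winding, 53x50x40 mm, origin under its middle; bystander
- driver_1: a red screwdriver lying flat, 150 mm long, 21 mm thick, origin under its middle; bystander
- heatsink: an aluminium finned heatsink, 30x45x26 mm, origin under its middle; bystander
- bin_3: a yellow picking bin with small parts, 86x66x46 mm, origin under its middle; bystander

How it is judged:
By the outcome, as a careful person would: the job done as asked, in the order asked, and still so for the second after the job is handed in, while the arm keeps its last pose, push and grip.
It also fails if it takes over 61 s, if anything falls off the work surface, if the arm or the gripper's body presses on something with over 40 N, if the wrist force passes 120 N, or if a joint passes its speed limit or range.

## Working session

There is one attempt and no reset: what is moved stays moved. The work goes in short steps, Python scripts to look and compute and a tool call to move; the robot and the scene stay as the last step left them, time stands still between calls to the robot, and variables do not carry over. Pictures are saved under pics/ and viewed, at most 10 in all, crops included, and the job is handed in when it is done.

Besides the shell and the picture viewer there is one more tool, called after "Request:" by a JSON object that holds its "fn" and its "kwargs". jog_arm: Moves the arm, as the interface text tells. Its arguments: {"type":"object","properties":{"targets":{"type":"array","items":{"type":"object","properties":{"turn":{"type":"array","items":{"type":"number"}},"slide":{"type":"array","items":{"type":"number"}},"claw":{"type":"number"}}}}},"required":["targets"]}

```bash
mkdir -p pics
cat > h.py <<'E'
from cell import *
import numpy as np, cv2
def ray(c,px):
    k=np.array(c["mtx"]);d=np.array([c["k1"],0,0,0,0],float)
    u=cv2.undistortPoints(np.array([[px]],float),k,d)[0,0]
    R=np.array(c["R"]);t=np.array(c["t"]).ravel()
    return -R.T@t, R.T@np.array([u[0],u[1],1])
def atz(c,px,z):
    o,d=ray(c,px); return o+d*(z-o[2])/d[2]
def proj(c,X):
    R=np.array(c["R"]);t=np.array(c["t"]).ravel()
    p,_=cv2.projectPoints(np.array(X,float).reshape(-1,1,3),cv2.Rodrigues(R)[0],t,np.array(c["mtx"]),np.array([c["k1"],0,0,0,0],float))
    return p[:,0]
def tri(obs):
    A=np.zeros((3,3));b=np.zeros(3)
    for c,p in obs:
        o,d=ray(c,p);d/=np.linalg.norm(d);M=np.eye(3)-np.outer(d,d);A+=M;b+=M@o
    return np.linalg.solve(A,b)
E
python3 - <<'E'
from h import *
s=state();print({k:np.round(s[k],3).tolist() for k in s})
z={"lock_zero":84,"lock_grip":96,"lock_pointer":87,"lock_bow":72,"lock":75,"supply":60}
C={n:read_camera(n) for n in("top","side")}
cv2.imwrite("pics/a.png",np.vstack([C["top"]["frame"],C["side"]["frame"]])) if 0 else None
for n in C:
    cv2.imwrite(f"pics/{n}0.png",C[n]["frame"])
    for q in z:
        for r in look_for(q,n)[:2]: print(n,q,np.round(r["xy"],1),round(r["conf"],2),np.round(atz(C[n],r["xy"],z[q]),1))
    print(n,"cam pos",ray(C[n],[0,0])[0].round())
E
```

```text
{'t': 0.0, 'joints': [-1.442, 0.492, 1.559, 0.0, 1.092, -0.106], 'qvel': [0.001, -0.001, -0.002, 0.0, 0.001, 0.0], 'tau': [-0.002, -61.265, -25.818, 0.069, 0.048, -0.0], 'eef_pos': [145.388, -607.596, 214.056], 'tcp_rot': [-3.14, -0.0, 0.235], 'ft_force': [0.923, 0.597, -0.836], 'moment': [-0.007, 0.069, -0.032], 'grip_force': 0.0, 'opening': 1.0}
top lock_zero [172.9 210.5] 0.64 [460.  190.8  84. ]
top lock_grip [170.4 214.8] 0.78 [450.  192.9  96. ]
top lock_grip [323.6 157.5] 0.72 [ 575.1 -122.8   96. ]
top lock_pointer [178.8 213.6] 0.57 [453.5 177.5  87. ]
top lock_bow [175.7 181.3] 0.6 [524.  190.1  72. ]
top lock [176.5 210.2] 0.71 [461.6 185.1  75. ]
top lock [337.2 262. ] 0.47 [ 359.6 -152.6   75. ]
top supply [177.5 191.9] 0.6 [502.8 187.7  60. ]
top cam pos [384.  12. 922.]
side lock_zero [260.9 251. ] 0.67 [464.6 196.2  84. ]
side lock_zero [263.8 246.3] 0.27 [459.6 181.6  84. ]
side lock_grip [264.6 249.1] 0.58 [456.4 202.2  96. ]
side lock_grip [217.5 177.6] 0.44 [601.9 -54.8  96. ]
side lock_pointer [261.5 243.6] 0.78 [465.  176.9  87. ]
side lock_pointer [227.6 187.4] 0.58 [570.5 -24.9  87. ]
side lock_bow [238.  252.9] 0.71 [513.8 194.3  72. ]
side lock [258.3 252.2] 0.82 [470.5 191.2  75. ]
side supply [239.3 240.2] 0.74 [518.4 141.9  60. ]
side cam pos [417. 756. 637.]
```

Run:
```python
import cv2,numpy as np
a=cv2.imread("pics/top0.png")[160:240,125:225];b=cv2.imread("pics/side0.png")[205:285,205:305]
cv2.imwrite("pics/c0.png",np.hstack([cv2.resize(x,(400,320),interpolation=cv2.INTER_CUBIC) for x in(a,b)]))
cv2.imwrite("pics/w0.png",np.hstack([cv2.resize(cv2.imread(f"pics/{n}0.png"),(400,300)) for n in("top","side")]))
cv2.imwrite("pics/all.png",np.vstack([cv2.imread("pics/c0.png"),cv2.imread("pics/w0.png")[:280]]))
```

```text
(no output)
```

View pics/all.png

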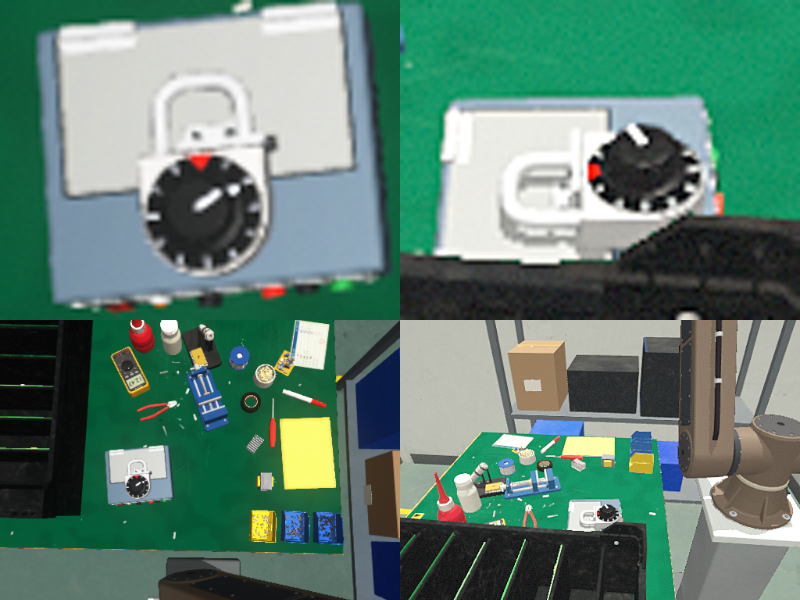

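Run:
```python
from h import *
T=read_camera("top");S=read_camera("side")
for n,tp,sp,z in [("zero",(175,200),(253.7,248),84),("facec",(175.7,213.2),(266,249.3),84),("bow",(175.5,180),(232,252),72),("knobtop",(174.3,212.5),(265.5,243.5),104),("ptr",(184,207),None,87)]:
    print(n,atz(T,tp,z).round(1), (atz(S,sp,z).round(1),tri([(T,tp),(S,sp)]).round(1)) if sp else "")
```

```text
zero [482.2 187.3  84. ] (array([480.5, 188.7,  84. ]), array([481.5, 187.5,  83. ]))
facec [454.5 184.6  84. ] (array([454.3, 190.2,  84. ]), array([454.7, 185.6,  79.5]))
bow [526.9 190.6  72. ] (array([526.9, 192.7,  72. ]), array([527.2, 191. ,  70.2]))
knobtop [454.2 183.4 104. ] (array([455.3, 193.8, 104. ]), array([455.4, 185.2,  95.8]))
ptr [467.5 167.2  87. ]
```

Request:
{"fn": "jog_arm", "kwargs": {"targets": [{"slide": [50, 30, 0], "turn": [0, 0, 8], "claw": 100}, {"slide": [50, 30, 0], "turn": [0, 0, 8], "claw": 100}, {"slide": [50, 30, 0], "turn": [0, 0, 8], "claw": 100}, {"slide": [50, 30, 0], "turn": [0, 0, 8], "claw": 100}, {"slide": [50, 30, 0], "turn": [0, 0, 8], "claw": 100}]}}

```text
t: 1.42
eef_pos: [396.9, -456.8, 214.9]
tcp_rot: [3.141, 0.0, 0.937]
ft_force: [0.0, -0.2, -0.2]
opening: 1.002
grip_force: 0.0
```

Request:
{"fn": "jog_arm", "kwargs": {"targets": [{"slide": [25, 55, 0], "turn": [0, 0, 8], "claw": 100}, {"slide": [25, 55, 0], "turn": [0, 0, 8], "claw": 100}, {"slide": [25, 55, 0], "turn": [0, 0, 8], "claw": 100}, {"slide": [25, 55, 0], "turn": [0, 0, 8], "claw": 100}, {"slide": [25, 55, 0], "turn": [0, 0, 8], "claw": 100}]}}

```text
t: 2.05
eef_pos: [521.1, -181.0, 214.9]
tcp_rot: [3.141, 0.0, 1.636]
ft_force: [0.5, 0.1, -0.1]
opening: 1.002
grip_force: 0.0
```

Request:
{"fn": "jog_arm", "kwargs": {"targets": [{"slide": [0, 50, 0], "turn": [0, 0, 6], "claw": 80}, {"slide": [0, 50, 0], "turn": [0, 0, 6], "claw": 80}, {"slide": [0, 50, 0], "turn": [0, 0, 6], "claw": 80}, {"slide": [0, 50, 0], "turn": [0, 0, 6], "claw": 80}, {"slide": [0, 50, 0], "turn": [0, 0, 6], "claw": 70}]}}

```text
t: 2.68
eef_pos: [520.3, 68.8, 214.9]
tcp_rot: [3.141, 0.0, 2.158]
ft_force: [0.1, -0.7, 1.1]
opening: 0.744
grip_force: 0.0
```

Request:
{"fn": "jog_arm", "kwargs": {"targets": [{"slide": [-16, 30, 0], "turn": [0, 0, 0], "claw": 65}, {"slide": [-16, 30, 0], "turn": [0, 0, 0], "claw": 65}, {"slide": [-16, 30, -20], "turn": [0, 0, 0], "claw": 65}, {"slide": [-17, 27, -40], "turn": [0, 0, 0], "claw": 65}, {"slide": [0, 0, -30], "turn": [0, 0, 0], "claw": 65}]}}

```text
t: 3.3
eef_pos: [454.2, 185.5, 123.7]
tcp_rot: [-3.142, -0.0, 2.157]
ft_force: [0.3, 0.7, -0.2]
opening: 0.65
grip_force: 0.0
```

Run:
```python
from h import *
print(np.round(state()["eef_pos"],1))
T=read_camera("top");S=read_camera("side")
p=state()["eef_pos"]
f=[]
for c in(T,S):
    im=c["frame"].copy()
    u=proj(c,[p])[0];print(u)
    x,y=u.astype(int); im=im[max(y-45,0):y+35,x-50:x+50]
    f.append(cv2.resize(im,(400,320),interpolation=cv2.INTER_CUBIC))
cv2.imwrite("pics/b.png",np.hstack(f))
```

```text
[454.2 185.5 123.7]
[171.97300757 211.72382978]
[266.51501248 233.74819335]
```

View pics/b.png

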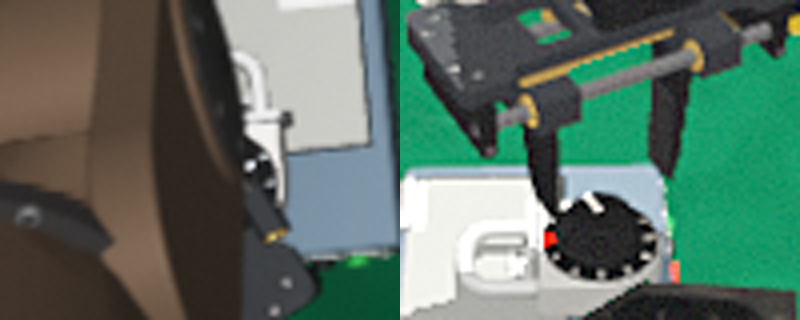

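The side view shows the fingers either side of the knob (knob about (266,241)); the top view is blocked by the arm. I'll descend and close.

Request:
{"fn": "jog_arm", "kwargs": {"targets": [{"slide": [0, 0, -20], "turn": [0, 0, 0], "claw": 65}, {"slide": [0, 0, -9], "turn": [0, 0, 0], "claw": 65}, {"slide": [0, 0, -4], "turn": [0, 0, 0], "claw": 60}, {"slide": [0, 0, 0], "turn": [0, 0, 0], "claw": 45}, {"slide": [0, 0, 0], "turn": [0, 0, 0], "claw": 25}]}}

```text
t: 4.03
eef_pos: [455.7, 184.2, 92.2]
tcp_rot: [3.141, 0.0, 2.155]
ft_force: [0.1, 0.0, -0.5]
opening: 0.444
grip_force: 0.0
```

Request:
{"fn": "jog_arm", "kwargs": {"targets": [{"slide": [0, 0, 0], "turn": [0, 0, 0], "claw": 15}, {"slide": [0, 0, 0], "turn": [0, 0, 0], "claw": 15}, {"slide": [0, 0, 0], "turn": [0, 0, 0], "claw": 15}]}}

```text
t: 4.4
eef_pos: [455.7, 184.2, 92.0]
tcp_rot: [3.141, 0.0, 2.155]
ft_force: [-0.8, -0.3, 6.1]
opening: 0.351
grip_force: 30.0
```

Request:
{"fn": "jog_arm", "kwargs": {"targets": [{"slide": [0, 0, 0], "turn": [0, 0, 10], "claw": 15}, {"slide": [0, 0, 0], "turn": [0, 0, 10], "claw": 15}, {"slide": [0, 0, 0], "turn": [0, 0, 10], "claw": 15}, {"slide": [0, 0, 0], "turn": [0, 0, 10], "claw": 15}, {"slide": [0, 0, 0], "turn": [0, 0, 10], "claw": 15}]}}

```text
t: 5.03
eef_pos: [455.7, 184.3, 92.0]
tcp_rot: [3.141, 0.001, 3.033]
ft_force: [0.5, 0.9, 4.4]
opening: 0.345
grip_force: 30.0
```

```bash
cat > snap.py <<'E'
from h import *
import sys
s=state();print(np.round(s["eef_pos"],1),np.round(s["ft_force"],1),np.round(s["moment"],2))
f=[]
for n in sys.argv[2:]:
    c=read_camera(n);f0=c["frame"];x,y=proj(c,[[465,187,90]])[0].astype(int)
    im=f0[y-30:y+30,x-40:x+40]
    f.append(cv2.resize(im,(400 if len(sys.argv)>3 else 800,300 if len(sys.argv)>3 else 600),interpolation=cv2.INTER_CUBIC)); print(n,x-40,y-30)
    for q in("lock_pointer","lock_zero"):
        for r in look_for(q,n)[:2]: print(q,np.round(r["xy"],1),round(r["conf"],2))
cv2.imwrite(sys.argv[1],np.hstack(f))
E
python3 snap.py pics/d.png side
```

```text
[455.7 184.3  92. ] [0.5 0.9 4.4] [ 0.26 -0.18  0.  ]
side 221 215
lock_pointer [262.6 250.7] 0.57
lock_zero [259.2 254.2] 0.7
```

View pics/d.png

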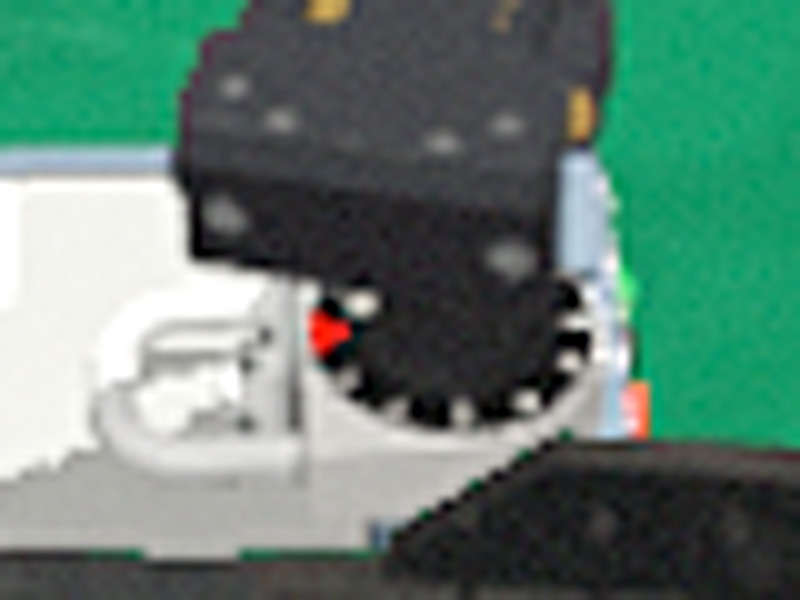

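Red wedge at px (254.2,248.3), white skirt pointer at (257,245) just beside it, so about 10–15 degrees short. Compute.

Run:
```python
from h import *
S=read_camera("side")
z0=atz(S,(254.2,248.3),84);p=atz(S,(257,245),87);print(z0,p)
for c in ([455.7,184.3],[455,188]):
    f=lambda v:np.degrees(np.arctan2(v[1]-c[1],v[0]-c[0])); print(f(z0),f(p),np.hypot(*(p[:2]-c)),np.hypot(*(z0[:2]-c)))
# predicted pixels of pointer for dial angles, lock yaw 4
for a in (0,10,20,30):
    t=np.radians(4-a);print(a,proj(S,[[455.7+21*np.cos(t),186+21*np.sin(t),87]])[0].round(1))
```

```text
[479.39832345 189.47322934  84.        ] [474.13712414 182.05523476  87.        ]
12.31421465270629 -6.941736070345133 18.573274280440415 24.25639783849665
3.455461200368133 -17.256909041965436 20.039205425322262 24.442761542827913
0 [255.6 246.7]
10 [255.8 245.5]
20 [256.3 244.3]
30 [257.  243.3]
```

Request:
{"fn": "jog_arm", "kwargs": {"targets": [{"slide": [0, 0, 0], "turn": [0, 0, 10], "claw": 15}, {"slide": [0, 0, 0], "turn": [0, 0, 0], "claw": 15}]}}

```text
t: 5.48
eef_pos: [455.8, 184.3, 92.1]
tcp_rot: [3.141, 0.001, -3.079]
ft_force: [0.5, 1.6, 5.2]
opening: 0.348
grip_force: 30.0
```

```bash
python3 snap.py pics/e.png side
```

```text
[455.8 184.3  92.1] [0.5 1.6 5.2] [ 0.32 -0.19  0.09]
side 221 215
lock_zero [258.1 255.8] 0.71
```

View pics/e.png

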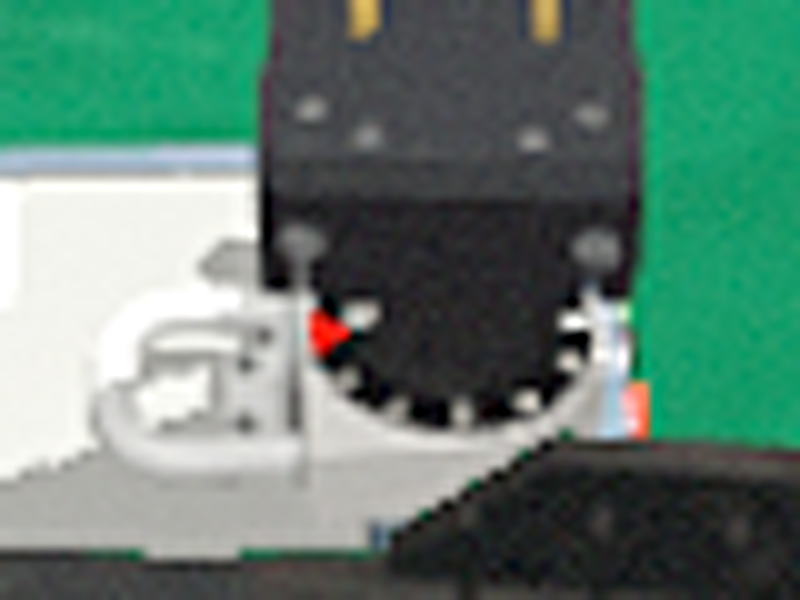

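Run:
```python
from h import *
S=read_camera("side")
t=np.radians(4);c=np.array([455.7,185,0])
P=lambda r,a,z:proj(S,[c+[r*np.cos(t-a),r*np.sin(t-a),z]])[0]
w=P(27,0,84);m=np.array([254.2,248.3]);print("wedge",w, "blob offset meas",[3.0,-1.9])
for a in (-10,0,10,20): print(a,(P(21,np.radians(a),87)-w).round(1),(P(18,np.radians(a),87)-w).round(1))
for k in (1,2,10,11): print("mark",k,((P(27,np.radians(30*k),84)-w+m-[221,215])*10).round())
# red centroid / blob centroid
im=S["frame"].astype(int);r=(im[...,2]-im[...,1]>60);r[:, :250]=0;r[:,262:]=0;r[:240]=0;r[256:]=0
y,x=np.nonzero(r);print(x.mean(),y.mean())
g=im[242:252,250:264].sum(2)//3;print(g)
```

```text
wedge [252.80723031 247.35012982] blob offset meas [3.0, -1.9]
-10 [2.9 0.2] [4.3 0.1]
0 [ 2.8 -1. ] [ 4.2 -1. ]
10 [ 3.  -2.2] [ 4.4 -2. ]
20 [ 3.5 -3.3] [ 4.8 -3. ]
mark 1 [351. 289.]
mark 2 [398. 259.]
mark 10 [393. 413.]
mark 11 [347. 378.]
253.21428571428572 247.78571428571428
[[ 45  48  32  38  28  43  32  46  33  43  45  35  43  42]
 [ 92 117  25  40  41  38  48  40  44  33  34  36  40  40]
 [158 195  98  24  32  26  25  26  28  41  46  40  35  37]
 [193 220 150   0   6  80 119 126 103  33  30  47  39  44]
 [185 205 103  43  17 129 198 195 156  24  35  42  36  32]
 [180 209 116  96  76 134 167 153  69  38  40  40  40  37]
 [176 194  92  97  94  86  12  18  29  31  34  32  46  37]
 [168 196 133  96  58  20  26  32  43  39  41  40  34  43]
 [164 186 130  30  17  14  31  39  41  42  36  40  39  33]
 [147 184 148  50   2  42  45  29  37  51  41  41  46  39]]
```

Request:
{"fn": "jog_arm", "kwargs": {"targets": [{"slide": [0, 0, 0], "turn": [0, 0, 5], "claw": 15}, {"slide": [0, 0, 0], "turn": [0, 0, 0], "claw": 15}]}}

```text
t: 5.92
eef_pos: [455.7, 184.4, 92.0]
tcp_rot: [3.141, 0.001, -2.993]
ft_force: [-0.7, 2.5, 5.3]
opening: 0.353
grip_force: 30.0
```

```bash
cat > ang.py <<'E'
from h import *
s=state();print(np.round(s["tcp_rot"],3),np.round(s["moment"],2))
S=read_camera("side");im=S["frame"].astype(int)
r=(im[...,2]-im[...,1]).clip(0).astype(float);r[r<30]=0;q=np.zeros_like(r);q[240:256,250:262]=r[240:256,250:262]
Y,X=np.indices(q.shape);w=np.array([(q*X).sum(),(q*Y).sum()])/q.sum()
g=(im.min(2)-45).clip(0).astype(float);b=np.zeros_like(g);b[242:252,254:260]=g[242:252,254:260]
p=np.array([(b*X).sum(),(b*Y).sum()])/b.sum();print(w,p,p-w);print(im[242:252,250:264].min(2))
E
python3 ang.py
```

```text
[ 3.141e+00  1.000e-03 -2.993e+00] [ 0.34 -0.09 -0.08]
[253.09030379 247.77819392] [256.24295191 246.04228856] [ 3.15264812 -1.73590537]
[[142  14  28  22  71  87  25  32  43  45  34  37  37  44]
 [127  15  32  34  79  96  27  36  35  44  39  37  44  34]
 [128  59  22  26  73  82  32  20  33  38  33  29  37  37]
 [162 164  36  10   9  13  16  44  57  29  39  35  40  34]
 [187 207  62   9   9  62 161 189 120  22  37  40  32  31]
 [175 195  39   4   9 121 234 251 129  32  36  39  35  38]
 [172 189  20  17  19  61  73  61  19  26  35  43  41  39]
 [165 188  77   2  28   0  13  31  31  32  44  37  38  40]
 [165 180 110   6   0   0  15  43  35  45  42  36  39  40]
 [144 182 143  39   0  36  54  19  32  40  49  45  40  41]]
```

Request:
{"fn": "jog_arm", "kwargs": {"targets": [{"slide": [0, 0, 0], "turn": [0, 0, -10], "claw": 15}, {"slide": [0, 0, 0], "turn": [0, 0, -10], "claw": 15}, {"slide": [0, 0, 0], "turn": [0, 0, -10], "claw": 15}, {"slide": [0, 0, 0], "turn": [0, 0, -10], "claw": 15}, {"slide": [0, 0, 0], "turn": [0, 0, -10], "claw": 15}]}}

```text
t: 6.6
eef_pos: [455.9, 184.3, 92.1]
tcp_rot: [3.141, 0.001, 2.411]
ft_force: [-6.5, 2.2, 6.9]
opening: 0.348
grip_force: 30.0
```

Request:
{"fn": "jog_arm", "kwargs": {"targets": [{"slide": [0, 0, 0], "turn": [0, 0, -10], "claw": 15}, {"slide": [0, 0, 0], "turn": [0, 0, -10], "claw": 15}, {"slide": [0, 0, 0], "turn": [0, 0, -10], "claw": 15}, {"slide": [0, 0, 0], "turn": [0, 0, -10], "claw": 15}, {"slide": [0, 0, 0], "turn": [0, 0, -2], "claw": 15}]}}

```text
t: 7.22
eef_pos: [455.5, 184.2, 92.0]
tcp_rot: [3.141, -0.0, 1.68]
ft_force: [-0.7, 0.8, 7.2]
opening: 0.35
grip_force: 30.0
```

```bash
python3 snap.py pics/f.png side
```

```text
[455.5 184.2  92. ] [-0.7  0.8  7.2] [ 0.15  0.07 -0.02]
side 221 215
lock_pointer [264.7 245.3] 0.76
lock_pointer [233.  249.6] 0.67
lock_zero [260.9 252. ] 0.56
```

View pics/f.png

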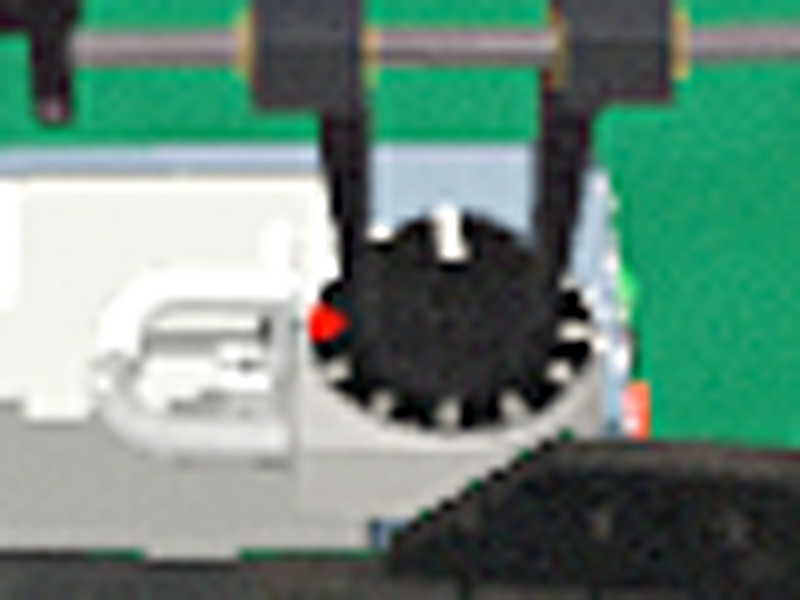

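Pointer now stands opposite the +y mark (knob line at crop (447,232)), with no residual moment: three clicks clockwise. The body has yawed slightly. Release, rise and measure the bow.

Request:
{"fn": "jog_arm", "kwargs": {"targets": [{"slide": [0, 0, 0], "turn": [0, 0, 0], "claw": 65}, {"slide": [0, 0, 0], "turn": [0, 0, 0], "claw": 65}, {"slide": [0, 0, 15], "turn": [0, 0, 0], "claw": 65}, {"slide": [0, 0, 20], "turn": [0, 0, 0], "claw": 65}, {"slide": [0, 0, 10], "turn": [0, 0, 0], "claw": 40}]}}

```text
t: 8.0
eef_pos: [455.6, 184.1, 137.3]
tcp_rot: [3.141, -0.0, 1.683]
ft_force: [-0.8, -0.6, -0.2]
opening: 0.592
grip_force: 0.0
```

```bash
cat >> snap.py <<'E'
for n in sys.argv[2:]:
    c=read_camera(n)
    for q,z in(("lock_bow",72),("lock_grip",96),("lock_zero",84)):
        for r in look_for(q,n)[:2]: print(n,q,np.round(r["xy"],1),round(r["conf"],2),atz(c,r["xy"],z).round(1))
E
python3 snap.py pics/g.png side top
```

```text
[455.6 184.1 137.3] [-0.8 -0.6 -0.2] [ 0.02 -0.12 -0.02]
side 221 215
lock_pointer [239.2 245. ] 0.47
lock_zero [261.1 251. ] 0.96
lock_zero [233.2 247.3] 0.23
top 134 177
lock_pointer [185.5 216.5] 0.55
lock_zero [188.4 208.8] 0.68
side lock_bow [234.2 251.7] 0.75 [522.4 191.4  72. ]
side lock_grip [263.9 246.9] 0.66 [458.4 195.8  96. ]
side lock_zero [261.2 253. ] 0.94 [463.4 202.   84. ]
top lock_grip [182.7 213.2] 0.5 [453.7 167.7  96. ]
top lock_zero [183.9 210.8] 0.9 [459.8 167.7  84. ]
```

View pics/g.png

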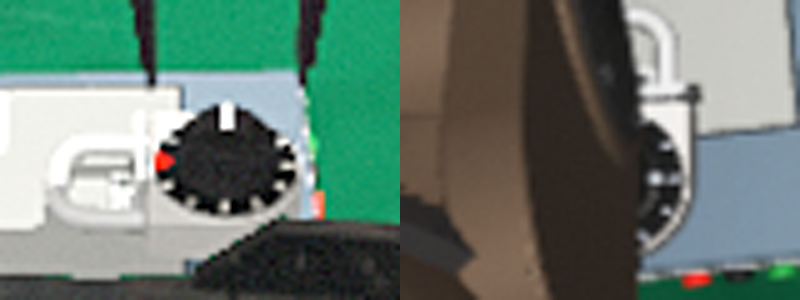

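Request:
{"fn": "jog_arm", "kwargs": {"targets": [{"slide": [35, 1, 0], "turn": [0, 0, -6], "claw": 28}, {"slide": [35, 1, 0], "turn": [0, 0, 0], "claw": 28}, {"slide": [0, 0, -35], "turn": [0, 0, 0], "claw": 28}, {"slide": [0, 0, -10], "turn": [0, 0, 0], "claw": 28}, {"slide": [0, 0, 0], "turn": [0, 0, 0], "claw": 28}]}}

```text
t: 9.32
eef_pos: [525.0, 186.1, 91.4]
tcp_rot: [-3.14, 0.0, 1.579]
ft_force: [-0.9, 0.2, -0.3]
opening: 0.284
grip_force: 0.0
```

```bash
python3 snap.py pics/i.png side
```

```text
[525.  186.1  91.4] [-0.9  0.2 -0.3] [-0.02 -0.12 -0.03]
side 221 215
lock_pointer [262.8 244.4] 0.6
lock_zero [262.9 252.1] 0.93
side lock_bow [263.  245.1] 0.51 [462.6 165.5  72. ]
side lock_bow [235.2 253.9] 0.43 [519.3 197.8  72. ]
side lock_grip [266.7 248.2] 0.54 [452.3 199.1  96. ]
side lock_zero [262.  252.1] 0.73 [462.  199.3  84. ]
```

View pics/i.png

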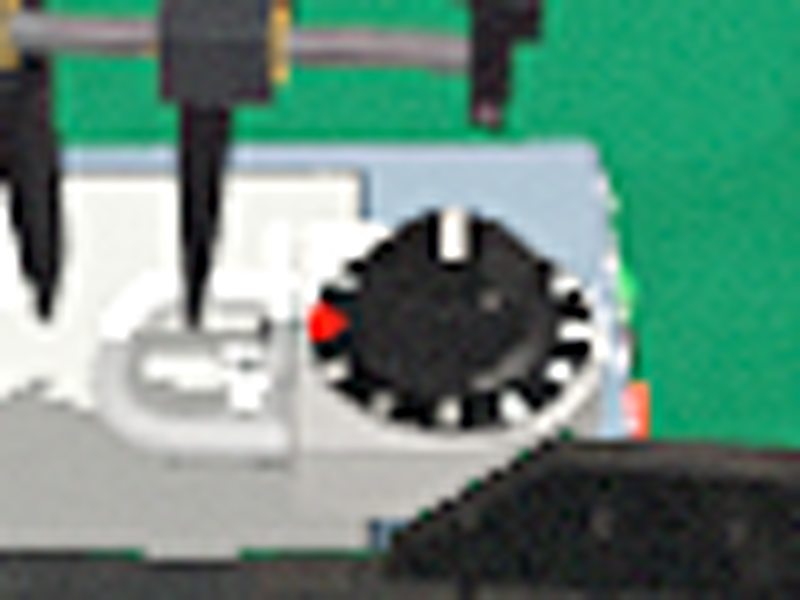

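Tips at crop (45,320) and (195,325) straddle the bow bar (x about 118) with room on both sides; pointer still at -y. Descend and pinch.

Request:
{"fn": "jog_arm", "kwargs": {"targets": [{"slide": [0, 0, -16], "turn": [0, 0, 0], "claw": 28}, {"slide": [0, 0, -10], "turn": [0, 0, 0], "claw": 28}, {"slide": [0, 0, 0], "turn": [0, 0, 0], "claw": 20}, {"slide": [0, 0, 0], "turn": [0, 0, 0], "claw": 10}, {"slide": [0, 0, 0], "turn": [0, 0, 0], "claw": 0}]}}

```text
t: 10.3
eef_pos: [525.8, 186.2, 65.9]
tcp_rot: [3.141, -0.0, 1.579]
ft_force: [1.2, -0.1, -2.2]
opening: 0.091
grip_force: 29.7
```

Request:
{"fn": "jog_arm", "kwargs": {"targets": [{"slide": [0, 0, 0], "turn": [0, 0, 0], "claw": 0}, {"slide": [0, 0, 0], "turn": [0, 0, 0], "claw": 0}]}}

```text
t: 10.55
eef_pos: [525.6, 186.1, 65.8]
tcp_rot: [3.141, -0.0, 1.579]
ft_force: [1.9, -1.3, -0.8]
opening: 0.09
grip_force: 29.7
```

Request:
{"fn": "jog_arm", "kwargs": {"targets": [{"slide": [5, 0, 0], "turn": [0, 0, 0], "claw": 0}, {"slide": [5, 0, 0], "turn": [0, 0, 0], "claw": 0}, {"slide": [4, 0, 0], "turn": [0, 0, 0], "claw": 0}, {"slide": [0, 0, 0], "turn": [0, 0, 0], "claw": 0}]}}

```text
t: 11.05
eef_pos: [540.2, 186.3, 65.7]
tcp_rot: [3.14, -0.0, 1.579]
ft_force: [1.2, 0.3, 0.2]
opening: 0.088
grip_force: 29.6
```

Request:
{"fn": "jog_arm", "kwargs": {"targets": [{"slide": [3, 0, 0], "turn": [0, 0, 0], "claw": 0}, {"slide": [2, 0, 0], "turn": [0, 0, 0], "claw": 0}, {"slide": [0, 0, 0], "turn": [0, 0, 0], "claw": 0}]}}

```text
t: 11.42
eef_pos: [544.7, 186.2, 65.7]
tcp_rot: [3.141, -0.0, 1.579]
ft_force: [-1.1, 4.0, 0.7]
opening: 0.089
grip_force: 29.6
```

```bash
python3 snap.py pics/j.png side
```

```text
[544.7 186.2  65.7] [-1.1  4.   0.7] [ 0.45  0.07 -0.08]
side 221 215
lock_pointer [266.7 244.9] 0.8
lock_zero [263.3 254.6] 0.56
side lock_bow [237.2 256.4] 0.72 [514.1 204.7  72. ]
side lock_grip [264.6 249.7] 0.76 [456.3 203.9  96. ]
side lock_zero [261.1 255.5] 0.77 [463.  209.3  84. ]
```

View pics/j.png

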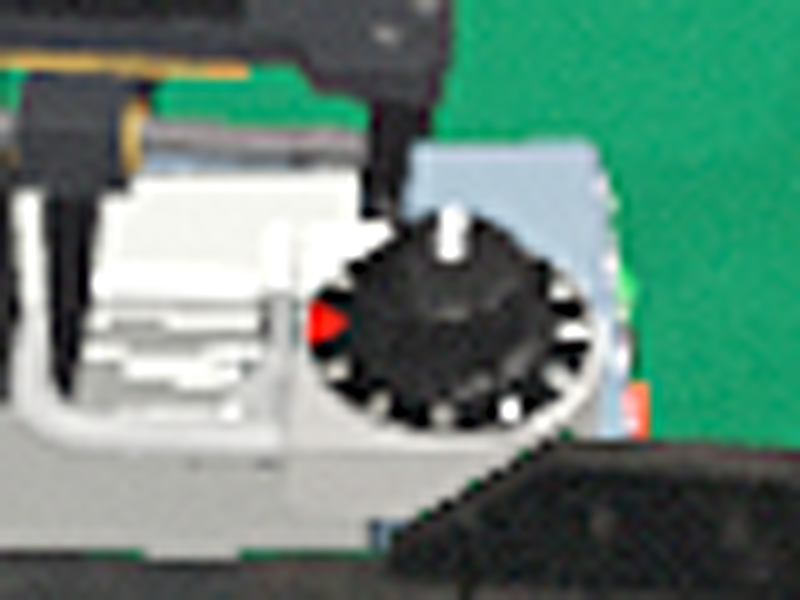

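The shackle is clearly out (bar at crop x≈30, was 118). I'll check the stop by pulling a little further.

Request:
{"fn": "jog_arm", "kwargs": {"targets": [{"slide": [2, 0, 0], "turn": [0, 0, 0], "claw": 0}, {"slide": [0, 0, 0], "turn": [0, 0, 0], "claw": 0}]}}

```text
t: 12.02
eef_pos: [545.9, 186.1, 65.5]
tcp_rot: [-3.14, 0.0, 1.579]
ft_force: [-3.1, 2.7, 1.4]
opening: 0.083
grip_force: 29.6
```

Request:
{"fn": "jog_arm", "kwargs": {"targets": [{"slide": [2, 0, 0], "turn": [0, 0, 0], "claw": 0}, {"slide": [0, 0, 0], "turn": [0, 0, 0], "claw": 0}]}}

```text
t: 12.28
eef_pos: [546.0, 186.1, 65.0]
tcp_rot: [-3.136, 0.001, 1.579]
ft_force: [-11.3, 3.8, 3.0]
opening: 0.086
grip_force: 29.5
```

Request:
{"fn": "jog_arm", "kwargs": {"targets": [{"slide": [-2, 0, 0], "turn": [0, 0, 0], "claw": 0}, {"slide": [0, 0, 0], "turn": [0, 0, 0], "claw": 28}, {"slide": [0, 0, 0], "turn": [0, 0, 0], "claw": 28}, {"slide": [0, 0, 20], "turn": [0, 0, 0], "claw": 28}, {"slide": [0, 0, 50], "turn": [0, 0, 0], "claw": 65}]}}

```text
t: 12.9
eef_pos: [545.9, 185.6, 134.8]
tcp_rot: [-3.138, 0.001, 1.579]
ft_force: [0.4, 0.6, 0.3]
opening: 0.337
grip_force: 0.0
```

```bash
python3 snap.py pics/k.png side
```

```text
[545.9 185.6 134.8] [0.4 0.6 0.3] [-0.03 -0.12 -0.01]
side 221 215
lock_pointer [263.  245.6] 0.83
lock_pointer [241.5 243.1] 0.61
lock_zero [261.1 253.5] 0.72
side lock_bow [230.  253.2] 0.65 [530.7 196.7  72. ]
side lock_grip [266.8 247.3] 0.86 [452.3 196.4  96. ]
side lock_zero [258.6 253.5] 0.7 [468.7 204.   84. ]
```

View pics/k.png

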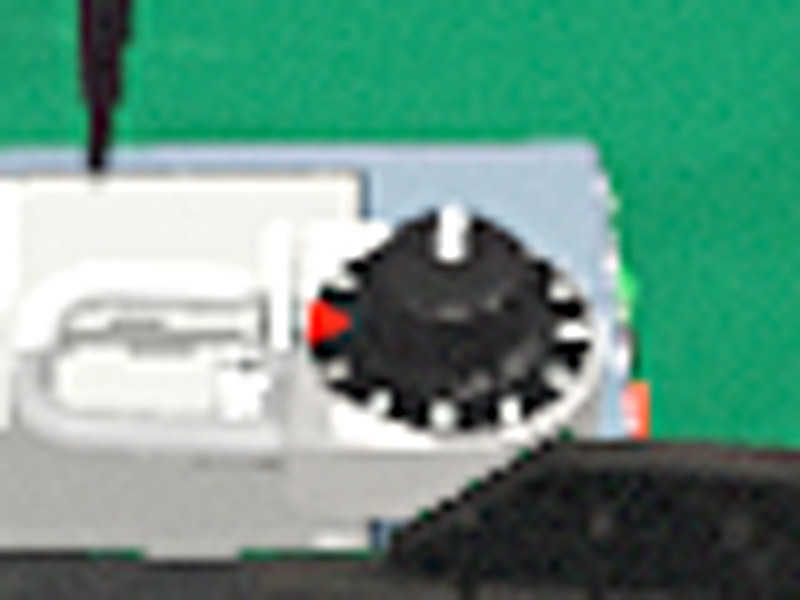

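Shackle bar at crop x≈35: fully out, dial still at the third click. Now grip the dial.

Request:
{"fn": "jog_arm", "kwargs": {"targets": [{"slide": [-45, 0, 0], "turn": [0, 0, 0], "claw": 65}, {"slide": [-45, -1, 0], "turn": [0, 0, 0], "claw": 65}, {"slide": [0, 0, 0], "turn": [0, 0, 0], "claw": 65}, {"slide": [0, 0, -30], "turn": [0, 0, 0], "claw": 65}, {"slide": [0, 0, -13], "turn": [0, 0, 0], "claw": 65}]}}

```text
t: 13.88
eef_pos: [456.5, 185.0, 91.1]
tcp_rot: [-3.14, 0.001, 1.579]
ft_force: [0.5, -0.3, -0.3]
opening: 0.649
grip_force: 0.0
```

Request:
{"fn": "jog_arm", "kwargs": {"targets": [{"slide": [0, 0, 0], "turn": [0, 0, 0], "claw": 40}, {"slide": [0, 0, 0], "turn": [0, 0, 0], "claw": 15}, {"slide": [0, 0, 0], "turn": [0, 0, 0], "claw": 15}, {"slide": [0, 0, 0], "turn": [0, 0, 0], "claw": 15}, {"slide": [0, 0, 0], "turn": [0, 0, 0], "claw": 15}]}}

```text
t: 14.5
eef_pos: [456.2, 185.1, 93.2]
tcp_rot: [-3.142, -0.0, 1.579]
ft_force: [-4.3, -0.6, 5.9]
opening: 0.35
grip_force: 30.0
```

Request:
{"fn": "jog_arm", "kwargs": {"targets": [{"slide": [0, 0, 4], "turn": [0, 0, 0], "claw": 15}, {"slide": [0, 0, 6], "turn": [0, 0, 0], "claw": 15}, {"slide": [0, 0, 8], "turn": [0, 0, 0], "claw": 15}, {"slide": [0, 0, 10], "turn": [0, 0, 0], "claw": 15}]}}

```text
t: 15.0
eef_pos: [456.5, 185.2, 121.3]
tcp_rot: [3.141, -0.0, 1.579]
ft_force: [0.1, -0.4, -3.9]
opening: 0.35
grip_force: 30.0
```

Request:
{"fn": "jog_arm", "kwargs": {"targets": [{"slide": [0, 0, 20], "turn": [0, 0, 0], "claw": 15}, {"slide": [0, 0, 30], "turn": [0, 0, 0], "claw": 15}, {"slide": [0, 0, 30], "turn": [0, 0, 0], "claw": 15}, {"slide": [0, 0, 25], "turn": [0, 0, 0], "claw": 15}, {"slide": [0, 0, 15], "turn": [0, 0, 0], "claw": 15}]}}

```text
t: 15.62
eef_pos: [456.7, 185.2, 242.6]
tcp_rot: [3.139, -0.001, 1.579]
ft_force: [-1.0, -0.8, -4.2]
opening: 0.352
grip_force: 30.0
```

Request:
{"fn": "jog_arm", "kwargs": {"targets": [{"slide": [0, 0, 10], "turn": [0, 0, 0], "claw": 15}, {"slide": [0, 0, 4], "turn": [0, 0, 0], "claw": 15}, {"slide": [0, 0, 0], "turn": [0, 0, 0], "claw": 15}, {"slide": [0, 0, 0], "turn": [0, 0, 0], "claw": 15}, {"slide": [0, 0, 0], "turn": [0, 0, 0], "claw": 15}]}}

```text
t: 16.25
eef_pos: [456.3, 185.1, 254.2]
tcp_rot: [-3.141, 0.0, 1.579]
ft_force: [-0.9, 0.4, -4.0]
opening: 0.346
grip_force: 30.0
```

```bash
sed -i 's/465,187,90/475,187,180/' snap.py; python3 snap.py pics/l.png side
```

```text
[456.3 185.1 254.2] [-0.9  0.4 -4. ] [-0.05 -0.04  0.01]
side 216 182
lock_pointer [266.2 180. ] 0.71
lock_zero [259.6 190.6] 0.61
lock_zero [217.  174.6] 0.29
side lock_bow [231.2 184.4] 0.84 [567.2 -61.   72. ]
side lock_bow [260.3 191.3] 0.29 [486.3 -36.   72. ]
side lock_grip [264.9 184. ] 0.73 [474.4 -35.7  96. ]
side lock_zero [262.4 192.4] 0.71 [479.1 -14.8  84. ]
```

View pics/l.png

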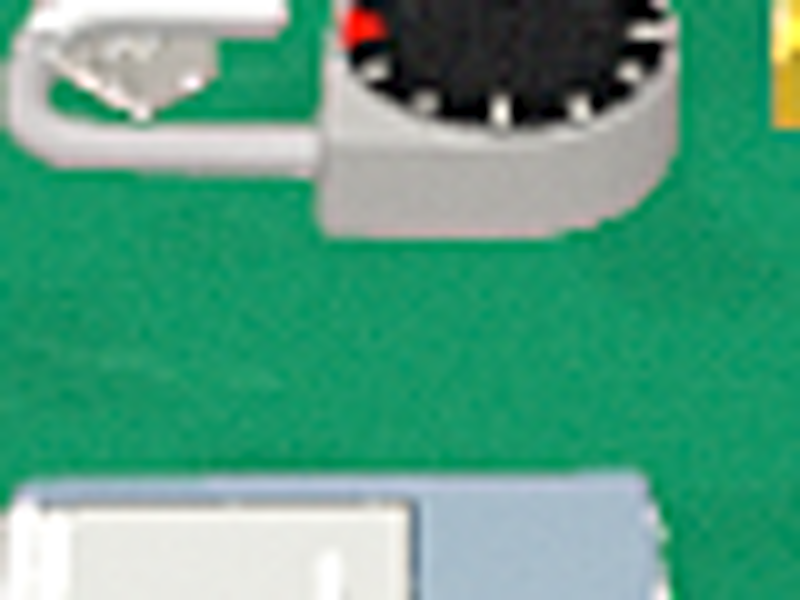

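The lock hangs level in the gripper, about 160 mm above the supply. The far shackle leg is free (ends at crop x≈285).

```bash
python3 -c "
from cell import *
print(job_done())"
```

```text
the job is handed in; nothing more can be done
None
```

The lock is open and off the eye: the gripper holds it still about 16 cm above the supply with the shackle fully out, and the job is handed in at about 16 s of the 61 s allowed.

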